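# Set the pan on the kitchen scale and bring a mandarin over it, ready to tip in

### The arm

A 6-joint arm with a two-finger parallel gripper is mounted at the origin on a cart in front of the work surface, level with it; the furniture and walls round the work are solid. World frame = base frame: x ahead of the robot, y to its left, z up, the work surface at z = 0. Lengths are in m, angles in rad, forces in N, time in s.
With the tool pointing down it reaches from about 0.4 to 0.825 m from the base axis. Payload 7 kg.
Tool frame: the origin (TCP) lies on the centre line of the jaws, within the pads' length; the fingertips stand arm.tip_reach ahead of it and the grasp point (between the pads) lies 5 mm behind it (arm.tip_reach is the distance from the TCP to the fingertips, in m); z points along the fingers, y is the line along which they close (so a half turn about z gives the same grasp; the last joint's range is limited). The gripper opens to 88 mm and grips with 3 to 60 N. Pads are 19 mm wide; open, the fingers measure 130 mm over their backs; the gripper's body (78 mm by 193 mm) begins 47 mm behind the grasp point.
Start: joints at [-0.935, 0.359, 0.012, 0, -1.224, -0.288], TCP at [0.23, -0.635, 0.208] pointing down, gripper open.
Joint ranges: [-3.07, 3.07], [-1.43, 2.12], [-1.02, 1.25], [-3.03, 1.67], [-3.05, -0], [-3.03, 3.03]. Speed limits (rad/s): [2.39, 2.39, 3.01, 3.14, 3.14, 3.14].

### API

Orientations are given as [roll, pitch, yaw] about the fixed x, y, z axes, in that order (R = Rz(yaw) Ry(pitch) Rx(roll)).
In Python, from station import status, optics, order, arm gives the robot as it stands. The module is installed in compiled form; this text tells all that it offers.
- The arm moves only by the shell command python3 -m jog 'ROWS' [FORCE]. ROWS is JSON, a list of rows, each a list of 3 entries, a list of its own where there are three numbers: the gripper command: -1 is shut, 1 is fully open, values between are in proportion, then the shift along the tool's x, y, z in mm, then the turn about the tool's z in rad. A call has 1 to 20 rows; each row is the pose to reach, as a shift and turn from the pose commanded when the call began, along the tool's axes at that moment; what a row does not reach only later rows make up. A row lasts 1/8 s, in which the tool goes at most 62.5 mm and 10.7 degrees, less where a joint would pass 70% of its speed; a pose out of reach is approached as far as the arm can. A call with a gripper value outside its range is refused whole. The fingers move at their own pace and stop on an object; FORCE is the grip in N (left out, the last holds). Time passes only in rows, so rows that repeat a pose let the fingers close. It gives the time, the measured TCP pose, the force, the opening and the grip force at its end, in the units of the state.
- status.get_state(): the state, without advancing time (a new reading comes with each control period).
- optics.grab_frame(name): name is "side" or "top"; returns a dict with "color" (384x512x3 uint8, red, green, blue), "mtx" (3x3 intrinsics, pixels), "k1" (the pictures are not rectified: a ray, as slopes to the right and down, at radius r is drawn at 1 + k1 r^2 times it, then the intrinsics apply), "cam_to_world" (4x4, takes a point from camera to world coordinates). Camera axes: x right, y down, z forward; pixel columns grow to the right and rows downward; lengths in m; the calibration is good to about 2 mm. A picture is of the moment at which its call begins. There is no depth.
- order.job_done(): hands the job in; it is judged then, once.
The state is a dict: "t": time; "q": joint angles; "qd": joint speeds; "joint_efforts": joint torques, N m; "eef_pos": TCP position; "ee_rot": TCP orientation; "force": force on the tool from outside, world axes, zero at the start; "moment": the same for the moment, N m; "width": finger opening in m; "gripper_force": force on a finger pad.
Only numpy, scipy, OpenCV 4.12 (cv2) and the standard library are available. Lean on these libraries where they do the work, as an engineer would, in place of code of your own. Each camera call takes 0.05 s, during which the arm holds its last target. There are 200 camera calls.

### The job

Get the kitchen scale ready to weigh the mandarin: set the weighing pan fully down on the scale with its two sockets over the two pegs, and let go of it. Then lift the little lip pan by its handle and turn it a quarter turn, level all the way and with the loose mandarin staying in the middle, so that its handle points to the display side of the scale and its pouring lip reaches in from the right over the weighing pan, low above it and touching neither pan nor scale. Finish while still holding it there level and still, because the scale has to be zeroed before the fruit is tipped in; leave everything else where it stands.

Things in the scene. Friction and masses are not known exactly. Their poses are not given: they have to be found in the camera images.
- kitchen_scale: low white kitchen scale, 206 (x) x 190 (y) mm, fixed to the worktop. Origin on the worktop under the middle of its round steel platform (124 mm wide, top at 40 mm). -x is its front, with the black display strip 82 to 115 mm in front of the platform's middle; +y is its left, -y its right; the body ends 86 mm behind the platform's middle.
- scale_seat (a point): middle of the platform's top face, 40 mm above the worktop; axes as the scale's. Two black pegs stand on the platform at y = -34 and +34 mm (x = 0), 9 mm thick, 9.5 mm high, tapering to 4.4 mm over the top 3.5 mm. Here the seated weighing pan has its origin, its y axis along the scale's y (either way round).
- weighing_pan: round steel weighing pan, 141 mm over the rim, 48 mm high, about 0.15 kg, on a grey foot (56 x 94 x 14 mm, long along y). Origin at the middle of the foot's underside, z up; starts standing on the worktop. Two sockets in the underside at y = -34 and +34 mm, 13 mm wide, 12 mm deep, go over the scale's pegs with 2 mm play all round. A black ear sticks out at each end of its y axis.
- pan_ear_left (a point): grip point in the middle of the ear on the weighing pan's +y side, 87 mm from the pan's axis, 38.5 mm above its underside. The ear is 24 mm wide (x), 15 mm high, 67 to 101 mm out; pinch it firmly (about 40 N) across the 24 mm, along the pan's x.
- pan_ear_right (a point): the same on the weighing pan's -y side.
- pan_mouth (a point): middle of the weighing pan's open mouth at rim height, 48 mm above its underside; the mouth is 134 mm wide inside.
- lip_pan: little shallow steel pan, 116 mm over the rim, 33 mm high, 0.13 kg, on the worktop with the mandarin in it. Origin at the middle of its underside, z up. Straight black handle along its -x; pouring lip at its +y, a quarter turn from the handle. Starts with the handle to the robot's right, give or take 20 degrees. On the scale's right with handle to the display side, its lip points to the scale.
- lip_pan_handle (a point): grip point on the lip pan's handle, 92 mm out along its -x, 26.5 mm above its underside. The handle is 16 mm wide, 14 mm high, 67 to 161 mm out; pinch it across the 16 mm (along the pan's y) and firmly (about 45 N), as the bowl side is heavier.
- lip_pan_lip (a point): tip of the pouring lip, 68 mm from the lip pan's middle along its +y, 33 mm above its underside.
- lip_pan_middle (a point): where the mandarin's centre lies when it rests in the middle of the lip pan: on its axis, 27 mm above its underside.
- mandarin_center (a point): centre of the mandarin, a loose orange ball of 44 mm diameter, about 45 g. The lip pan's dished floor rises at about 9 degrees round a flat spot of 16 mm, then more steeply: a jerk, a knock or a tilt beyond 9 degrees sends the fruit off the middle.
- apple: yellow-red apple, 80 mm, bystander behind and to the left of the scale; origin under its middle.
- tin_fish: low round tin, 86 mm wide and 40 mm high, bystander behind the scale; origin under its middle.
- salt_shaker: salt shaker, 44 mm wide and 90 mm high, bystander behind and to the right of the scale; origin under its middle.
- teaspoon: teaspoon, 132 mm long, bystander lying near the front edge on the right; origin under its middle.
Not all that is in view belongs to the job. What is meant by the part that bears mandarin_center is not blue, green or pink, and is the smaller of those in its own colour.

How it is judged:
By the outcome, as a careful person would: the job done as asked, in the order asked, and still so for the second after the job is handed in, while the arm keeps its last pose, push and grip.
It also fails if it takes over 58 s, if anything falls off the work surface, if the arm or the gripper's body presses on something with over 40 N, if the wrist force passes 120 N, or if a joint passes its speed limit or range.

## Working session

There is one attempt and no reset: what is moved stays moved. The work goes in short steps, Python scripts to look and compute and a shell command to move; the robot and the scene stay as the last step left them, time stands still between calls to the robot, and variables do not carry over. Pictures are saved under pics/ and viewed, at most 10 in all, crops included, and the job is handed in when it is done.

```bash
mkdir -p pics
cat > h.py <<'E'
import numpy as np, cv2
from station import status, optics, order, arm
def grab(n,f):
    d=optics.grab_frame(n); cv2.imwrite(f'pics/{f}.png',d['color'][:,:,::-1]); 
    np.savez(f'pics/{f}.npz',K=d['mtx'],k1=d['k1'],T=d['cam_to_world']); return d
def load(f): 
    d=np.load(f'pics/{f}.npz'); return d['K'],float(d['k1']),d['T']
def ray(f,u,v):
    K,k1,T=load(f); p=cv2.undistortPoints(np.array([[[u,v]]],float),K,np.array([k1,0,0,0,0.]))[0,0]
    return T[:3,3],T[:3,:3]@np.array([p[0],p[1],1])
def px(f,u,v,z):
    o,d=ray(f,u,v); return (o+d*(z-o[2])/d[2]).round(4)
def proj(f,P):
    K,k1,T=load(f); c=T[:3,:3].T@(np.array(P)-T[:3,3]); a=c[:2]/c[2]; a=a*(1+k1*a@a); return (K[:2,:2]@a+K[:2,2]).round(1)
E
python3 - <<'E'
from h import *
for n in('side','top'):
    d=grab(n,n+'0'); print(d['mtx'],d['k1'],d['cam_to_world'].round(3))
a=[cv2.imread(f'pics/{n}0.png') for n in('side','top')]
for n,i in zip(('side','top'),a): cv2.imwrite(f'pics/{n}0b.png',cv2.resize(i,(784,588),interpolation=cv2.INTER_CUBIC))
s=status.get_state(); print(s['eef_pos'],s['ee_rot'],s['width'],s['t'],arm.tip_reach)
E
```

```text
[[450.38828303   0.         243.10960715]
 [  0.         450.38828303 193.53837042]
 [  0.           0.           1.        ]] -0.020089795321464442 [[-1.    -0.008 -0.022  0.592]
 [ 0.015  0.525 -0.851  1.186]
 [ 0.019 -0.851 -0.525  0.784]
 [ 0.     0.     0.     1.   ]]
[[365.19597511   0.         261.56106007]
 [  0.         365.19597511 194.04811033]
 [  0.           0.           1.        ]] -0.010868581027516817 [[ 0.002 -0.993  0.119  0.42 ]
 [-1.    -0.004 -0.018  0.004]
 [ 0.018 -0.119 -0.993  1.142]
 [ 0.     0.     0.     1.   ]]
[ 0.22987854 -0.63414823  0.20671838] [ 3.14011570e+00 -1.10569928e-04 -2.79390979e+00] 0.08746521063978355 0.1 0.014
```

View pics/top0b.png

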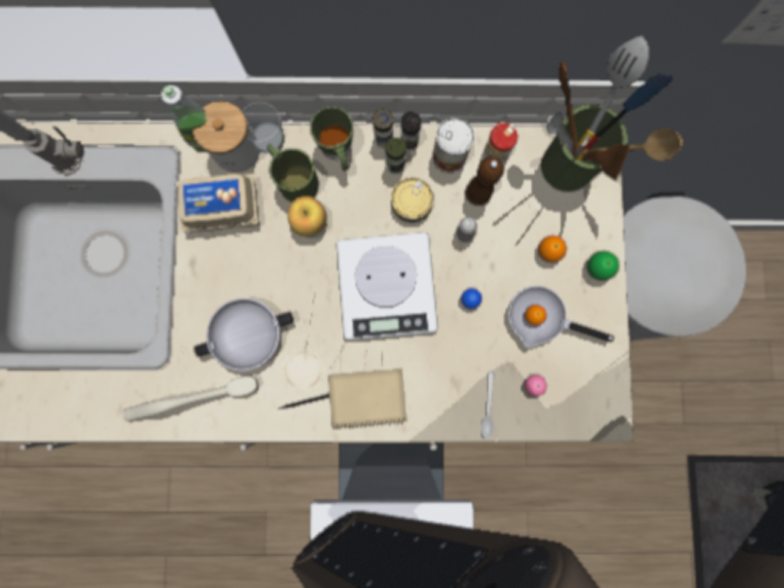

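View pics/side0b.png

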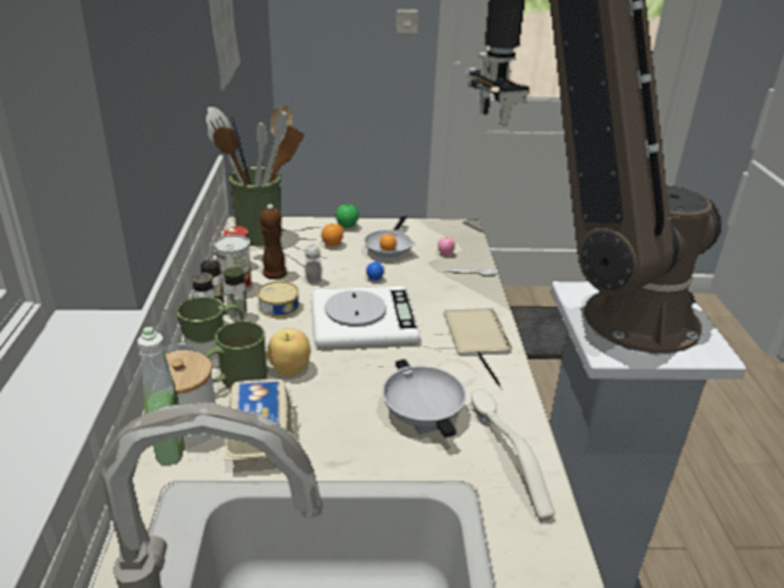

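The top view shows the weighing pan at about (244,335), with ears at (286,319) and (203,349). The scale pegs are at (369,277) and (403,275). The lip pan with the small orange mandarin is at (537,317), its handle end at (610,338). The larger orange at (553,248) is a decoy. Next I'll enlarge crops.

Run:
```python
from h import *
t=cv2.imread('pics/top0.png'); s=cv2.imread('pics/side0.png')
c=lambda im,u,v:cv2.resize(im[v:v+74,u:u+100],(400,296),interpolation=cv2.INTER_CUBIC)
o=np.vstack([np.hstack([c(t,110,182),c(t,205,145)]),np.hstack([c(t,310,170),c(s,235,225)])])
cv2.imwrite('pics/c1.png',o)
```

```text
(no output)
```

View pics/c1.png

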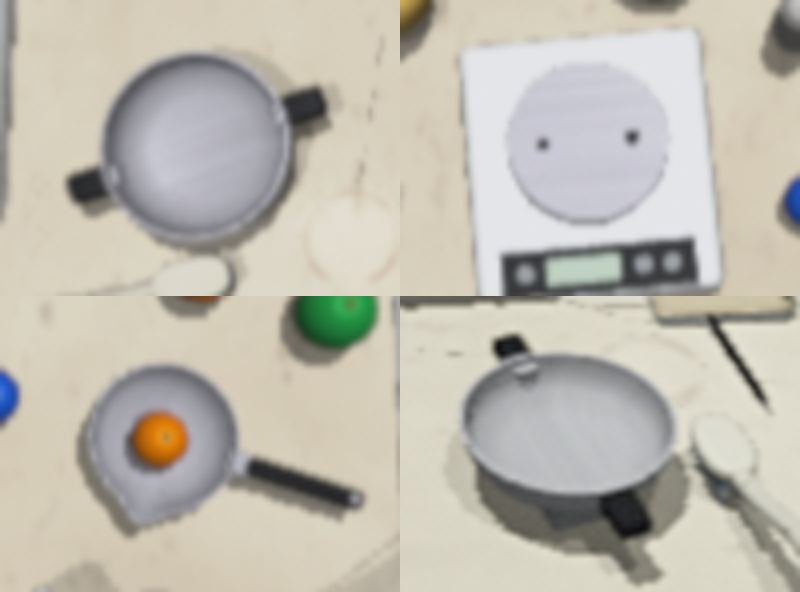

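Run:
```python
from h import *
def p(n,u0,v0,cx,cy,z):
    r=px('top0',u0+(cx+.5)/4-.5,v0+(cy+.5)/4-.5,z); print(n,r); return r
a=p('pan rim c',110,182,197,147,.048);e1=p('earL',110,182,72,187,.0385);e2=p('earR',110,182,324,104,.0385)
print('mid',(e1+e2)/2,np.linalg.norm(e1-e2),'axis deg (L-R)',np.degrees(np.arctan2(*(e1-e2)[[1,0]])))
c=p('plat',205,145,587-400,142,.04);l=p('pegL',205,145,143,144,.0495);r=p('pegR',205,145,232,137,.0495)
print('mid',(l+r)/2,np.linalg.norm(l-r),np.degrees(np.arctan2(*(l-r)[[1,0]])))
A=p('sc TL',205,145,62,48,.03);B=p('sc TR',205,145,297,29,.03); print(np.degrees(np.arctan2(*(A-B)[[1,0]])))
q=p('lip c',310,170,163,438-296,.033);h1=p('h0',310,170,247,465-296,.0265);h2=p('h1',310,170,362,500-296,.0265);t=p('lip',310,170,139,524-296,.033)
m=p('mand',310,170,160,439-296,.027+.004)
for n,v in(('handle',h2-q),('hh',h2-h1),('lip',t-q)): print(n,np.linalg.norm(v),np.degrees(np.arctan2(v[1],v[0])))
```

```text
pan rim c [0.4774 0.2909 0.048 ]
earL [0.4477 0.3857 0.0385]
earR [0.5106 0.1989 0.0385]
mid [0.47915 0.2923  0.0385 ] 0.1971056823128141 axis deg (L-R) 108.60960251118127
plat [0.5952 0.0159 0.04  ]
pegL [0.5921 0.049  0.0495]
pegR [ 0.5977 -0.0183  0.0495]
mid [0.5949  0.01535 0.0495 ] 0.06753258472767054 94.7565959726711
sc TL [0.6701 0.1132 0.03  ]
sc TR [ 0.6862 -0.0692  0.03  ]
95.04428456345062
lip c [ 0.5202 -0.2876  0.033 ]
h0 [ 0.5002 -0.3537  0.0265]
h1 [ 0.4734 -0.442   0.0265]
lip [ 0.4546 -0.2674  0.033 ]
mand [ 0.5196 -0.2858  0.031 ]
handle 0.16146779864728447 -106.86251839524867
hh 0.0922774620370543 -106.88360826085311
lip 0.06863963869368776 162.8849968709998
```

```bash
cat >> h.py <<'E'
from scipy.spatial.transform import Rotation as Ro
def plan(P,yaw_deg,z):
    "P = xy of grasp, z = grasp point height; prints shift (tool axes, mm) and turn"
    s=status.get_state(); R=Ro.from_euler('xyz',s['ee_rot']).as_matrix()
    d=np.array([P[0],P[1],z-.005])-s['eef_pos']
    t=-((yaw_deg-np.degrees(s['ee_rot'][2])+180)%360-180)
    print('t',round(s['t'],2),'pos',np.round(s['eef_pos'],4),'rpy',np.degrees(s['ee_rot']).round(2),'shift',(R.T@d*1000).round(1),'turn',np.radians(t).round(4),'w',round(s['width'],4))
def at(c,yaw,x,y):
    a=np.radians(yaw); return np.array([c[0]+x*np.cos(a)-y*np.sin(a),c[1]+x*np.sin(a)+y*np.cos(a)])
E
python3 - <<'E'
from h import *
e=at((.4783,.2916),18.6,0,-.087); print(e)
plan((.52,-.2),-115,.2); plan(e,-71.4,.16)
E
```

```text
[0.50604946 0.20914415]
t 0.1 pos [ 0.2299 -0.6341  0.2067] rpy [ 1.7992e+02 -1.0000e-02 -1.6008e+02] shift [-420.7  309.3   12.1] turn -0.7868 w 0.0875
t 0.1 pos [ 0.2299 -0.6341  0.2067] rpy [ 1.7992e+02 -1.0000e-02 -1.6008e+02] shift [-547.   698.7   52.7] turn -1.5477 w 0.0875
```

```bash
python3 -m jog '[[1,[-210,150,5],-0.4],[1,[-210,150,5],-0.4],[1,[-210,150,5],-0.4],[1,[-210,150,5],-0.4],[1,[-210,150,5],-0.4],[1,[-420,310,10],-0.8],[1,[-420,310,10],-0.8],[1,[-420,310,10],-0.8],[1,[-420,310,10],-0.8],[1,[-420,310,10],-0.8],[1,[-547,699,40],-1.548],[1,[-547,699,40],-1.548],[1,[-547,699,40],-1.548],[1,[-547,699,40],-1.548],[1,[-547,699,40],-1.548],[1,[-547,699,40],-1.548],[1,[-547,699,40],-1.548],[1,[-547,699,40],-1.548],[1,[-547,699,40],-1.548],[1,[-547,699,40],-1.548]]' 40
python3 - <<'E'
from h import *
plan((.506,.2091),-71.4,.0385)
grab('top','top1');grab('side','side1')
t=cv2.imread('pics/top1.png'); s=cv2.imread('pics/side1.png')
c=lambda im,u,v:cv2.resize(im[v:v+150,u:u+100],(400,600),interpolation=cv2.INTER_CUBIC)
cv2.imwrite('pics/c2.png',np.hstack([c(t,120,140),c(s,225,160)]))
E
```

```text
t: 2.6
eef_pos: [0.5062, 0.2077, 0.1676]
ee_rot: [3.142, -0.0, -1.247]
force: [-0.2, 0.1, 0.3]
width: 0.0877
gripper_force: 0.0
t 2.6 pos [0.5062 0.2077 0.1676] rpy [180.    -0.   -71.47] shift [ -1.4  -0.2 134.1] turn -0.0012 w 0.0877
```

View pics/c2.png

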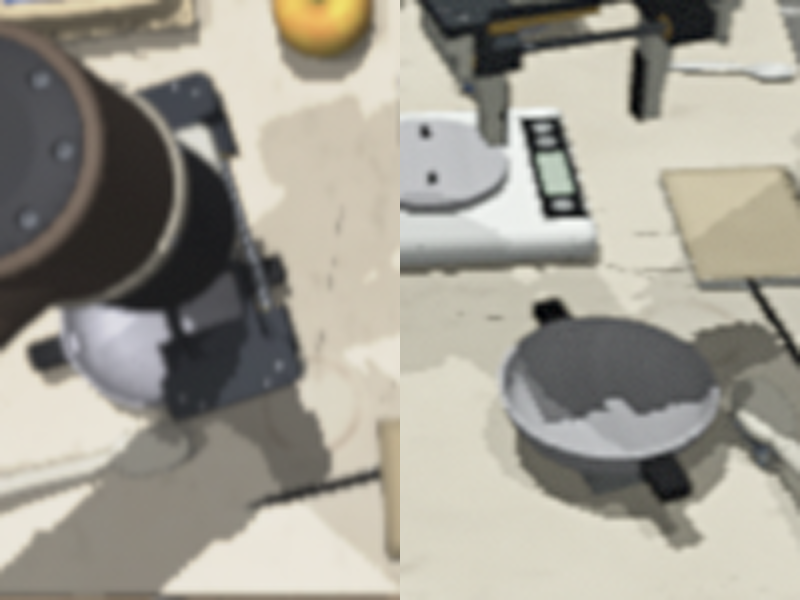

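The gripper (left crop) is over the right ear, with the ear end visible at (272,265). Nothing lies between, so I'll descend and grip.

```bash
python3 -m jog '[[1,[-1,0,40],0],[1,[-1,0,80],0],[1,[-1,0,110],0],[1,[-1,0,128],0],[1,[-1,0,134],0],[1,[-1,0,134],0],[0,[-1,0,134],0],[-0.2,[-1,0,134],0],[-0.4,[-1,0,134],0],[-1,[-1,0,134],0],[-1,[-1,0,134],0],[-1,[-1,0,134],0],[-1,[-1,0,134],0],[-1,[-1,0,134],0],[-1,[-1,0,134],0]]' 40
```

```text
t: 4.58
eef_pos: [0.5057, 0.21, 0.0336]
ee_rot: [3.142, -0.0, -1.246]
force: [-0.6, -0.4, -0.5]
width: 0.0036
gripper_force: 0.0
```

Run:
```python
from h import *
grab('top','top2');grab('side','side2')
t=cv2.imread('pics/top2.png'); s=cv2.imread('pics/side2.png')
c=lambda im,u,v:cv2.resize(im[v:v+120,u:u+80],(400,600),interpolation=cv2.INTER_CUBIC)
cv2.imwrite('pics/c3.png',np.hstack([c(t,130,150),c(s,225,180)]))
s=status.get_state(); print(s['width'],s['gripper_force'],s['t'])
print(proj('side2',[.5057,.21,.0196]),proj('side2',[.5057,.21,.0386]))
```

```text
0.0011884583283710958 0.0 4.675
[264.2 243.8] [264.5 238.2]
```

View pics/c3.png

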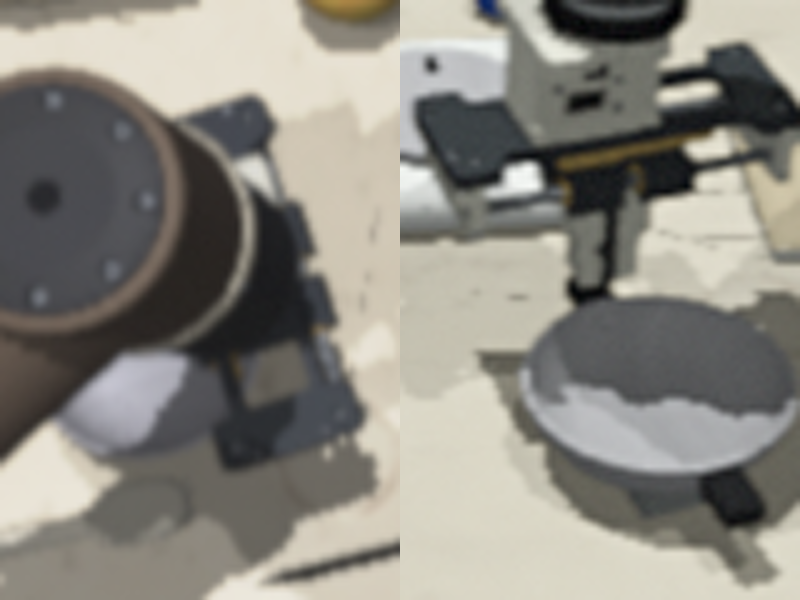

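```bash
python3 - <<'E'
from h import *
a=np.radians(-71.47); y=np.array([np.sin(a),-np.cos(a),0]); x=np.array([np.cos(a),np.sin(a),0])
c=np.array([.5062,.2077,.1536])
for s in(-.050,.050):
  for k in(-.0095,.0095):
    p=c+s*y+k*x; print(s,k,p.round(3),proj('side1',p))
print('ear ends',proj('side2',[*at((.4783,.2916),18.6,0,-.101),.031]),proj('side2',[*at((.4783,.2916),18.6,0,-.101),.046]))
for z in(.0196,.03,.04,.05): print(z,proj('side2',[.5057,.21,z]))
E
python3 - <<'E'
import cv2
im=cv2.imread('pics/side2.png')[190:265,230:330]
cv2.imwrite('pics/c4.png',cv2.resize(im,(800,600),interpolation=cv2.INTER_CUBIC))
E
```

```text
-0.05 -0.0095 [0.551 0.233 0.154] [249.4 207.4]
-0.05 0.0095 [0.557 0.215 0.154] [246.8 203.5]
0.05 -0.0095 [0.456 0.201 0.154] [285.4 200.9]
0.05 0.0095 [0.462 0.183 0.154] [282.5 197.2]
ear ends [262.4 237.3] [262.6 232.9]
0.0196 [264.2 243.8]
0.03 [264.4 240.7]
0.04 [264.6 237.8]
0.05 [264.7 234.9]
```

View pics/c4.png

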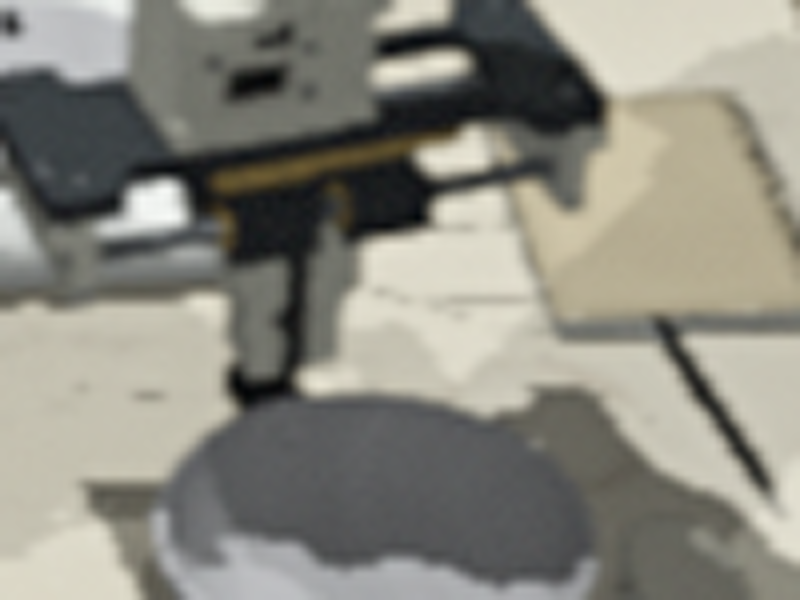

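Run:
```python
from h import *
for z in(.21,.24,.27): print(z,px('top1',167.1,201.1,z),px('top1',120+212/4,140+75/4,z),px('top1',120+300/4,140+375/4,z),px('top1',120+167/4,140+415/4,z))
s=status.get_state(); print(s['q'])
# two-view: finger mid in side1 with x,y plan
print('side pix at tool y',[ (y,px('side1',267,192.5,z)) for y,z in((0,.15),(0,.18),(0,.2))])
```

```text
0.21 [0.5131 0.2291 0.21  ] [0.6234 0.2174 0.21  ] [0.4303 0.156  0.21  ] [0.4051 0.2391 0.21  ]
0.24 [0.5101 0.2218 0.24  ] [0.6169 0.2105 0.24  ] [0.43   0.1511 0.24  ] [0.4056 0.2315 0.24  ]
0.27 [0.5071 0.2146 0.27  ] [0.6103 0.2037 0.27  ] [0.4297 0.1463 0.27  ] [0.406  0.2239 0.27  ]
[ 7.51374835e-01  3.29968229e-01 -4.85007755e-01 -1.08087703e-05
 -7.55872187e-01 -4.26331300e-01]
side pix at tool y [(0, array([0.5009, 0.1538, 0.15  ])), (0, array([0.5052, 0.2027, 0.18  ])), (0, array([0.5081, 0.2353, 0.2   ]))]
```

The fingertips show at about (269,235), where the reported pose predicts row 244. The real tips are therefore about 28–35 mm higher than the pose says, and they closed above the ear. I'll open, go down 30 mm while watching the force, and grip again.

```bash
python3 -m jog '[[1,[2,0,0],0],[1,[2,0,0],0],[1,[2,0,0],0],[1,[2,0,0],0],[1,[2,0,6],0],[1,[2,0,12],0],[1,[2,0,18],0],[1,[2,0,24],0],[1,[2,0,28],0],[1,[2,0,30],0],[1,[2,0,30],0]]' 40
python3 - <<'E'
from h import *
grab('side','side3')
s=cv2.imread('pics/side3.png')[190:265,230:330]; cv2.imwrite('pics/c5.png',cv2.resize(s,(800,600),interpolation=cv2.INTER_CUBIC))
E
```

```text
t: 6.05
eef_pos: [0.5063, 0.208, 0.0035]
ee_rot: [3.141, -0.0, -1.246]
force: [-0.0, 0.6, -0.4]
width: 0.0878
gripper_force: 0.0
```

View pics/c5.png

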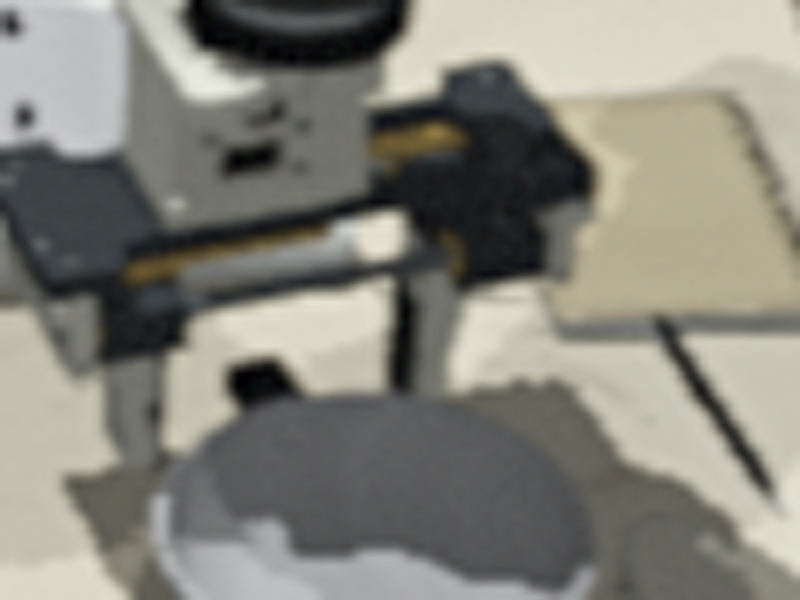

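The left fingertip is at (135,460), with the ear at (260,382) between the fingers, so I can close.

```bash
python3 - <<'E'
from h import *
for z in(0,.01,.02,.03): print(z,proj('side3',[.558,.225,z]),px('side3',246.9,247.5,z))
E
python3 -m jog '[[0,[0,0,0],0],[-0.2,[0,0,0],0],[-0.4,[0,0,0],0],[-1,[0,0,0],0],[-1,[0,0,0],0],[-1,[0,0,0],0],[-1,[0,0,0],0],[-1,[0,0,0],0]]' 42
```

```text
0 [245.1 252.7] [0.5526 0.2021 0.    ]
0.01 [245.2 249.9] [0.5531 0.2147 0.01  ]
0.02 [245.3 247. ] [0.5536 0.2272 0.02  ]
0.03 [245.4 244.1] [0.5541 0.2398 0.03  ]
t: 7.1
eef_pos: [0.5064, 0.2081, 0.0036]
ee_rot: [-3.141, 0.0, -1.246]
force: [1.1, -0.3, -0.3]
width: 0.0237
gripper_force: 42.0
```

```bash
python3 -m jog '[[-1,[0,0,-5],0],[-1,[0,0,-15],0],[-1,[0,0,-30],0],[-1,[0,0,-45],0],[-1,[0,0,-60],0],[-1,[0,0,-75],0],[-1,[0,0,-85],0],[-1,[0,0,-85],0],[-1,[0,0,-85],0]]'
python3 - <<'E'
from h import *
e=at((.595,.0155),4.9,0,-.0881); print(e)
plan(e,-85.1,.0886+.005)
E
```

```text
t: 8.22
eef_pos: [0.506, 0.2078, 0.0881]
ee_rot: [3.141, -0.0, -1.246]
force: [-0.1, 0.7, -1.3]
width: 0.0234
gripper_force: 42.0
[ 0.60252523 -0.07227802]
t 8.22 pos [0.506  0.2078 0.0881] rpy [ 1.7996e+02 -1.0000e-02 -7.1390e+01] shift [296.3  -2.   -0.5] turn 0.2393 w 0.0234
```

```bash
python3 -m jog '[[-1,[10,0,0],0],[-1,[30,0,0],0.02],[-1,[55,0,0],0.04],[-1,[80,0,0],0.06],[-1,[105,0,0],0.08],[-1,[130,0,0],0.1],[-1,[155,0,0],0.12],[-1,[180,-1,0],0.14],[-1,[205,-1,0],0.16],[-1,[230,-1,0],0.18],[-1,[255,-2,0],0.2],[-1,[275,-2,0],0.22],[-1,[290,-2,0],0.235],[-1,[296,-2,0],0.239],[-1,[296,-2,0],0.239],[-1,[296,-2,0],0.239],[-1,[296,-2,0],0.239]]'
python3 - <<'E'
from h import *
plan((.6025,-.0723),-85.1,.0936)
grab('top','top4');grab('side','side4')
t=cv2.imread('pics/top4.png'); s=cv2.imread('pics/side4.png')
c=lambda im,u,v:cv2.resize(im[v:v+120,u:u+80],(400,600),interpolation=cv2.INTER_CUBIC)
cv2.imwrite('pics/c6.png',np.hstack([c(t,195,120),c(s,200,120)]))
E
```

```text
t: 10.35
eef_pos: [0.6027, -0.0712, 0.0886]
ee_rot: [-3.141, 0.0, -1.484]
force: [-0.2, -0.1, -1.4]
width: 0.0237
gripper_force: 42.0
t 10.35 pos [ 0.6027 -0.0712  0.0886] rpy [-1.7999e+02  1.0000e-02 -8.5020e+01] shift [1.1 0.3 0. ] turn 0.0014 w 0.0237
```

View pics/c6.png

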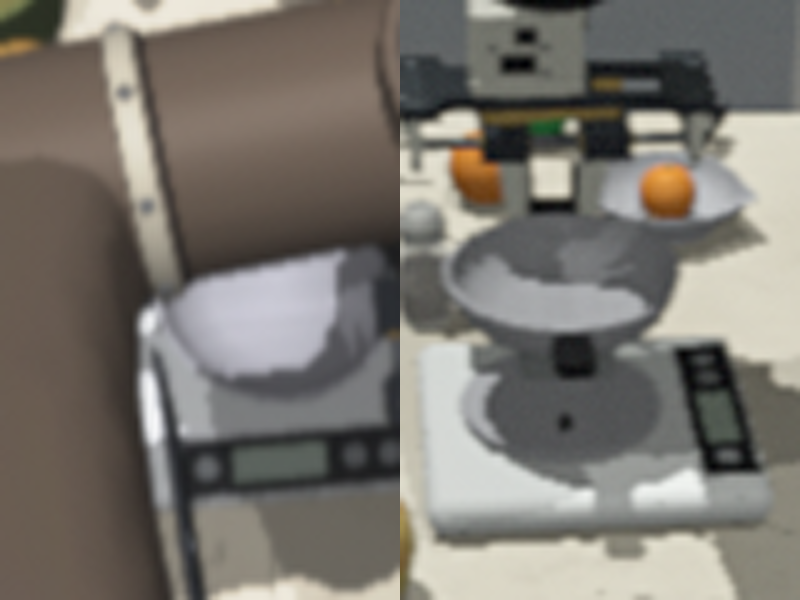

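Run:
```python
from h import *
p=lambda P:((proj('side4',P)-[200,120])*5+[402,2]).round(1)
c=at((.6027,-.0712),4.98,0,.0881); print('pan c',c)
th=np.linspace(0,2*np.pi,73)
R=np.array([p([c[0]+.0705*np.cos(t),c[1]+.0705*np.sin(t),.085+.048]) for t in th]); print('rim u',R[:,0].min(),R[:,0].max(),'v',R[:,1].min(),R[:,1].max())
for x in(-.012,.012):
  for z in(.031,.046): print('earL end',p([*at(c,4.98,x,.101),.085+z]))
print('pegL top',p([*at((.595,.0155),4.9,0,.034),.0495]),'base',p([*at((.595,.0155),4.9,0,.034),.04]))
R=np.array([p([.595+.062*np.cos(t),.0155+.062*np.sin(t),.04]) for t in th]); print('plat u',R[:,0].min(),R[:,0].max(),'v',R[:,1].min(),R[:,1].max())
```

```text
pan c [0.59505222 0.01656743]
rim u 444.5 682.0 v 211.5 327.0
earL end [599. 380.]
earL end [599.5 357. ]
earL end [556.5 381.5]
earL end [556.5 358.5]
pegL top [567. 415.] base [567. 428.]
plat u 462.0 663.0 v 346.0 454.0
```

Run:
```python
from h import *
im=cv2.cvtColor(cv2.imread('pics/side4.png'),cv2.COLOR_BGR2GRAY)
for u in(224,230,234,236,238): print(u,[int(x) for x in im[155:210,u]])
print('row 190',[int(x) for x in im[190,222:250]])
```

```text
224 [107, 109, 109, 110, 109, 106, 104, 104, 99, 94, 92, 91, 94, 92, 92, 94, 92, 91, 87, 87, 118, 161, 171, 169, 167, 168, 168, 166, 170, 165, 128, 90, 83, 82, 78, 70, 67, 72, 72, 76, 78, 82, 81, 83, 83, 85, 82, 83, 82, 83, 84, 84, 83, 82, 84]
230 [214, 215, 217, 213, 147, 46, 15, 54, 88, 98, 94, 93, 89, 94, 94, 95, 96, 91, 87, 86, 82, 109, 162, 171, 169, 168, 168, 168, 168, 171, 161, 113, 70, 61, 54, 52, 51, 59, 58, 66, 73, 81, 84, 84, 86, 85, 83, 83, 83, 82, 83, 85, 85, 82, 84]
234 [112, 113, 116, 110, 80, 40, 32, 52, 86, 95, 95, 94, 98, 113, 119, 118, 121, 121, 121, 119, 113, 123, 163, 172, 170, 169, 170, 169, 170, 172, 168, 107, 40, 28, 30, 34, 33, 34, 18, 12, 39, 78, 86, 85, 81, 85, 84, 82, 67, 59, 64, 80, 84, 84, 86]
236 [107, 111, 108, 109, 110, 108, 104, 102, 92, 93, 91, 93, 97, 111, 117, 119, 125, 123, 122, 121, 117, 133, 168, 175, 173, 172, 173, 173, 173, 174, 158, 94, 39, 29, 30, 31, 32, 28, 18, 15, 46, 82, 86, 84, 84, 82, 84, 84, 82, 86, 86, 83, 86, 86, 86]
238 [112, 114, 112, 113, 115, 113, 113, 111, 97, 90, 91, 93, 98, 112, 117, 121, 121, 120, 120, 118, 116, 131, 165, 174, 172, 172, 171, 172, 173, 171, 145, 95, 70, 61, 48, 43, 38, 34, 30, 35, 59, 80, 83, 82, 84, 82, 84, 83, 82, 84, 84, 84, 84, 83, 88]
row 190 [93, 80, 70, 71, 74, 75, 78, 69, 52, 31, 32, 32, 34, 31, 31, 31, 43, 61, 72, 73, 91, 125, 147, 154, 153, 150, 142, 130]
```

Run:
```python
from h import *
im=cv2.cvtColor(cv2.imread('pics/side4.png'),cv2.COLOR_BGR2GRAY).astype(float)
w=np.clip(80-im[201:208,228:239],0,None); g=np.mgrid[201:208,228:239]; print('peg',(w*g[1]).sum()/w.sum(),(w*g[0]).sum()/w.sum())
for r in(188,190,192,194): 
    w=np.clip(55-im[r,228:242],0,None); print(r,(w*np.arange(228,242)).sum()/w.sum())
top=cv2.cvtColor(cv2.imread('pics/top4.png'),cv2.COLOR_BGR2GRAY)
for u in(245,250,255): print(u,[int(x) for x in top[170:210,u]])
c=(.5951,.0166)
for t in np.radians([-150,-165,180]): print('rim',proj('top4',[c[0]+.0705*np.cos(t),c[1]+.0705*np.sin(t),.133]))
print(proj('side4',[*at((.595,.0155),4.9,0,.034),.045]))
```

```text
peg 232.55313351498637 204.05994550408718
188 233.9526627218935
190 234.2191011235955
192 234.57894736842104
194 234.6439393939394
245 [56, 51, 60, 102, 157, 191, 198, 197, 198, 199, 200, 202, 202, 201, 198, 197, 198, 197, 196, 193, 191, 188, 184, 173, 143, 100, 80, 78, 89, 105, 119, 123, 125, 125, 124, 121, 104, 71, 49, 69]
250 [51, 60, 102, 158, 192, 202, 201, 200, 200, 200, 201, 202, 201, 198, 196, 196, 196, 195, 193, 192, 191, 190, 180, 150, 104, 83, 81, 79, 81, 92, 109, 122, 124, 124, 124, 119, 96, 59, 55, 78]
255 [60, 100, 152, 184, 192, 193, 191, 192, 192, 194, 197, 198, 195, 192, 190, 191, 191, 190, 188, 187, 186, 182, 168, 137, 98, 83, 80, 78, 87, 99, 112, 122, 124, 125, 121, 105, 74, 50, 65, 85]
rim [263.4 196.7]
rim [257.2 199.2]
rim [250.7 200. ]
[233.  203.8]
```

The side view shows the pan level above the scale. The peg and the ear both sit within 0.1 px of each other against prediction, so the alignment is good and I can lower it.

```bash
python3 -m jog '[[-1,[1,0,4],0.001],[-1,[1,0,12],0.001],[-1,[1,0,20],0.001],[-1,[1,0,27],0.001],[-1,[1,0,31],0.001],[-1,[1,0,34],0.001],[-1,[1,0,37],0.001],[-1,[1,0,40],0.001],[-1,[1,0,42],0.001],[-1,[1,0,44],0.001],[-1,[1,0,44],0.001]]'
```

```text
t: 11.82
eef_pos: [0.6028, -0.0728, 0.0444]
ee_rot: [3.141, -0.0, -1.486]
force: [-0.1, 0.2, -1.0]
width: 0.0241
gripper_force: 42.0
```

```bash
python3 -m jog '[[-1,[0,0,0.5],0],[-1,[0,0,1],0],[-1,[0,0,1.5],0],[-1,[0,0,1.5],0],[-1,[0,0,1.5],0]]'
python3 - <<'E'
from h import *
s=status.get_state(); print(s['force'],s['moment'])
grab('side','side5'); im=cv2.cvtColor(cv2.imread('pics/side5.png'),cv2.COLOR_BGR2GRAY)
for u in(230,234,238): print(u,[int(x) for x in im[165:220,u]])
p=lambda P:proj('side5',P); c=at((.595,.0155),4.9,0,0)
print('pred rim far/near',p([*at(c,4.9,0,-.0705),.088]),p([*at(c,4.9,0,.0705),.088]),'ear end bot/top',p([*at(c,4.9,0,.101),.071]),p([*at(c,4.9,0,.101),.086]))
E
```

```text
t: 12.45
eef_pos: [0.6031, -0.0729, 0.0434]
ee_rot: [-3.141, -0.0, -1.486]
force: [-0.3, -1.0, 4.3]
width: 0.0238
gripper_force: 42.0
[-0.27610127 -0.97326576  4.3267558 ] [-0.42214363  0.52434608  0.03208719]
230 [216, 214, 216, 216, 218, 215, 165, 77, 9, 39, 88, 96, 91, 95, 93, 97, 95, 94, 90, 94, 90, 86, 83, 82, 109, 162, 171, 168, 169, 170, 167, 169, 170, 154, 104, 60, 50, 47, 46, 44, 49, 57, 61, 77, 82, 89, 93, 100, 110, 108, 149, 210, 218, 215, 209]
234 [144, 117, 116, 116, 117, 115, 90, 51, 35, 51, 82, 92, 93, 93, 96, 96, 114, 122, 121, 120, 123, 119, 120, 109, 114, 164, 173, 171, 171, 171, 169, 170, 171, 155, 93, 35, 29, 31, 37, 33, 34, 18, 21, 51, 81, 91, 95, 100, 110, 112, 110, 112, 131, 148, 178]
238 [85, 113, 116, 112, 114, 116, 121, 119, 120, 112, 98, 87, 90, 91, 98, 111, 116, 119, 119, 120, 109, 99, 110, 106, 124, 165, 173, 171, 171, 171, 172, 173, 172, 137, 93, 70, 64, 58, 50, 46, 47, 45, 54, 71, 83, 91, 95, 107, 114, 114, 115, 115, 110, 112, 121]
pred rim far/near [230.4 174.4] [234.2 198.2] ear end bot/top [235.  208.9] [235.  204.5]
```

The contact height, the rim rows and the ear row all match the seated prediction, so I can release and rise.

```bash
python3 -m jog '[[-0.3,[0,0,-0.5],0],[-0.2,[0,0,-0.5],0],[0,[0,0,-0.5],0],[0.3,[0,0,-0.5],0],[0.3,[0,0,-0.5],0],[0.3,[0,0,-0.5],0],[0.3,[0,0,-10],0],[0.3,[0,0,-30],0],[0.3,[0,0,-60],0],[0.3,[0,0,-100],0],[0.3,[0,0,-120],0],[0.3,[0,0,-120],0]]'
python3 - <<'E'
from h import *
h=at((.5202,-.2875),73.1,-.092,0); print(h)
plan(h,-106.9,.15)
E
```

```text
t: 14.0
eef_pos: [0.6041, -0.0727, 0.1658]
ee_rot: [-3.137, 0.0, -1.486]
force: [-0.8, -0.7, -1.0]
width: 0.057
gripper_force: 0.0
[ 0.4934554  -0.37552685]
t 14.0 pos [ 0.6041 -0.0727  0.1658] rpy [-1.7974e+02  1.0000e-02 -8.5120e+01] shift [292.3 136.1  20.1] turn 0.3802 w 0.057
```

```bash
python3 -m jog '[[0.2,[30,10,0],0.04],[0.2,[80,35,0],0.1],[0.2,[130,60,0],0.18],[0.2,[180,85,0],0.25],[0.2,[230,105,0],0.31],[0.2,[270,125,0],0.36],[0.2,[292,136,5],0.38],[0.2,[292,136,20],0.38],[0.2,[292,136,20],0.38],[0.2,[292,136,20],0.38]]' 5
python3 - <<'E'
from h import *
plan((.4935,-.3755),-106.9,.001)
grab('top','top6'); grab('side','side6')
t=cv2.imread('pics/top6.png')[150:260,290:430]; s=cv2.imread('pics/side6.png')[110:180,210:350]
cv2.imwrite('pics/c7.png',np.vstack([cv2.resize(x,None,fx=3.3,fy=3.3,interpolation=cv2.INTER_CUBIC) for x in(t,s)]))
print(proj('side6',[.4935,-.3755,.0265]),proj('side6',[.5202,-.2875,.027]))
E
```

```text
t: 15.25
eef_pos: [0.4925, -0.3745, 0.1429]
ee_rot: [3.141, -0.0, -1.864]
force: [0.8, -0.2, 0.6]
width: 0.0524
gripper_force: 0.0
t 15.25 pos [ 0.4925 -0.3745  0.1429] rpy [ 179.97   -0.   -106.82] shift [  0.6  -1.3 146.9] turn 0.0014 w 0.0524
[259.2 147.8] [253.  158.1]
```

View pics/c7.png

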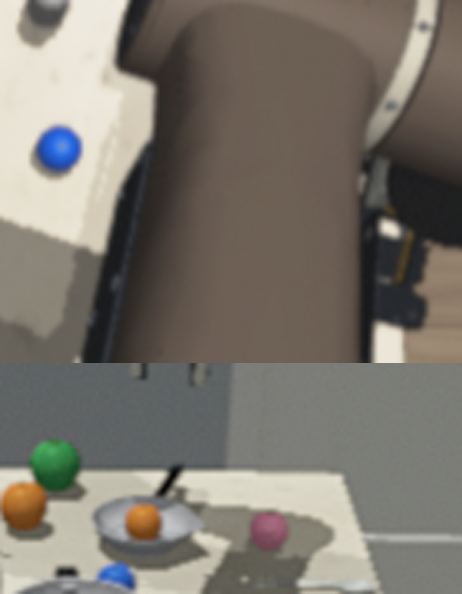

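The fingertips at (140,375) and (198,380) straddle the handle at (170,480), and the mandarin is in the middle. I'll descend gently, then close slowly.

```bash
python3 -m jog '[[0.2,[0,-1,20],0],[0.2,[0,-1,50],0],[0.2,[0,-1,80],0],[0.2,[0,-1,105],0],[0.2,[0,-1,122],0],[0.2,[0,-1,134],0],[0.2,[0,-1,140],0],[0.2,[0,-1,144],0],[0.2,[0,-1,147],0],[0.2,[0,-1,147],0]]' 5; python3 -m jog '[[0,[0,0,0],0],[-0.2,[0,0,0],0],[-0.35,[0,0,0],0],[-0.45,[0,0,0],0],[-0.5,[0,0,0],0],[-0.53,[0,0,0],0],[-0.56,[0,0,0],0],[-0.58,[0,0,0],0],[-0.6,[0,0,0],0],[-0.62,[0,0,0],0],[-0.64,[0,0,0],0],[-0.66,[0,0,0],0],[-0.68,[0,0,0],0],[-0.7,[0,0,0],0],[-0.75,[0,0,0],0]]' 5
```

```text
t: 16.6
eef_pos: [0.4932, -0.3757, -0.0038]
ee_rot: [-3.141, -0.0, -1.866]
force: [-0.1, 0.8, 0.5]
width: 0.0527
gripper_force: 0.0
t: 18.48
eef_pos: [0.4931, -0.3756, -0.0039]
ee_rot: [-3.142, 0.0, -1.866]
force: [0.9, -0.9, -0.1]
width: 0.0159
gripper_force: 5.0
```

```bash
python3 -m jog '[[-0.8,[0,0,0],0],[-1,[0,0,0],0],[-1,[0,0,0],0],[-1,[0,0,-1],0],[-1,[0,0,-3],0],[-1,[0,0,-6],0],[-1,[0,0,-10],0],[-1,[0,0,-15],0],[-1,[0,0,-21],0],[-1,[0,0,-28],0],[-1,[0,0,-35],0],[-1,[0,0,-42],0],[-1,[0,0,-49],0],[-1,[0,0,-56],0],[-1,[0,0,-63],0],[-1,[0,0,-69],0],[-1,[0,0,-74],0],[-1,[0,0,-78],0],[-1,[0,0,-80],0],[-1,[0,0,-80],0]]' 46
python3 - <<'E'
from h import *
grab('side','side7'); im=cv2.imread('pics/side7.png')
p=lambda P:proj('side7',P)
c=at((.4931,-.3756),73.1,.092,0); print('c',c,status.get_state()['moment'])
th=np.linspace(0,2*np.pi,73); R=np.array([p([c[0]+.058*np.cos(t),c[1]+.058*np.sin(t),.113]) for t in th])
print('pred rim u',R[:,0].min(),R[:,0].max(),'v',R[:,1].min(),R[:,1].max(),'mand',p([*c,.107]))
hsv=cv2.cvtColor(im,cv2.COLOR_BGR2HSV); m=((hsv[...,0]>5)&(hsv[...,0]<20)&(hsv[...,1]>160)).astype(np.uint8)
n,_,st,ce=cv2.connectedComponentsWithStats(m)
for i in range(1,n):
    if st[i,4]>40: print('orange',st[i],ce[i].round(1))
g=cv2.cvtColor(im,cv2.COLOR_BGR2GRAY)
for u in(240,246,262,268): print(u,[int(x) for x in g[105:160,u]])
E
```

```text
t: 20.98
eef_pos: [0.4931, -0.3756, 0.0761]
ee_rot: [-3.142, 0.0, -1.866]
force: [-0.3, 0.1, -1.4]
width: 0.0157
gripper_force: 45.9
c [ 0.5198446  -0.28757315] [-0.17038544  0.10715066 -0.02764623]
pred rim u 237.6 270.1 v 130.0 143.6 mand [253.8 138.1]
orange [250 134   9   9  74] [253.9 138. ]
orange [211 147  13  13 140] [216.9 152.8]
240 [43, 31, 50, 84, 96, 92, 66, 63, 88, 98, 98, 99, 98, 99, 99, 100, 98, 99, 100, 99, 100, 98, 99, 99, 98, 97, 96, 102, 109, 106, 102, 105, 114, 124, 139, 135, 103, 117, 177, 193, 192, 190, 190, 189, 189, 188, 186, 188, 188, 188, 188, 189, 190, 190, 191]
246 [55, 29, 51, 91, 101, 98, 98, 95, 73, 88, 98, 96, 98, 97, 97, 96, 97, 98, 98, 99, 99, 98, 97, 99, 99, 99, 103, 111, 113, 126, 137, 144, 153, 168, 180, 188, 190, 182, 134, 82, 73, 85, 132, 176, 190, 190, 190, 187, 188, 191, 186, 136, 125, 183, 195]
262 [114, 105, 62, 32, 48, 83, 95, 84, 56, 37, 34, 40, 42, 57, 87, 90, 89, 86, 71, 58, 53, 41, 31, 50, 66, 69, 91, 131, 151, 160, 170, 178, 185, 192, 193, 196, 198, 190, 132, 82, 89, 134, 183, 191, 196, 189, 134, 99, 116, 126, 110, 120, 134, 138, 131]
268 [33, 59, 44, 30, 38, 65, 76, 49, 37, 31, 30, 31, 29, 44, 82, 101, 102, 95, 94, 96, 98, 95, 95, 96, 95, 97, 98, 96, 104, 125, 130, 134, 142, 145, 144, 122, 89, 111, 187, 216, 218, 218, 216, 198, 160, 124, 104, 97, 97, 96, 96, 96, 103, 130, 135]
```

Run:
```python
from h import *
f=at((.595,.0155),4.9,-.092,-.110); print(f); plan(f,-175.1,.116+.005)
```

```text
[ 0.51273209 -0.10195634]
t 21.02 pos [ 0.493  -0.3755  0.0759] rpy [ 179.99    0.   -106.9 ] shift [-267.5   60.7  -40. ] turn 1.1903 w 0.0156
```

```bash
python3 -m jog '[[-1,[-2,0,-1],0.008],[-1,[-5,1,-2],0.023],[-1,[-10,2,-3],0.046],[-1,[-17,4,-5],0.077],[-1,[-26,6,-8],0.115],[-1,[-36,8,-11],0.162],[-1,[-46,10,-14],0.208],[-1,[-57,13,-17],0.254],[-1,[-67,15,-20],0.3],[-1,[-77,17,-23],0.346],[-1,[-88,20,-26],0.392],[-1,[-98,22,-29],0.438],[-1,[-108,24,-32],0.485],[-1,[-117,26,-35],0.523],[-1,[-124,28,-37],0.554],[-1,[-129,29,-38],0.577],[-1,[-132,30,-39],0.592],[-1,[-134,30,-40],0.6],[-1,[-134,30,-40],0.6]]'
python3 - <<'E'
from h import *
f=at((.595,.0155),4.9,-.092,-.110); plan(f,-175.1,.116+.005)
E
```

```text
t: 23.4
eef_pos: [0.5034, -0.2387, 0.1161]
ee_rot: [-3.142, 0.0, -2.466]
force: [-0.1, -0.3, -1.9]
width: 0.0154
gripper_force: 45.9
t 23.4 pos [ 0.5034 -0.2387  0.1161] rpy [-180.      0.   -141.28] shift [-9.280e+01  1.008e+02  1.000e-01] turn 0.5903 w 0.0154
```

```bash
python3 -m jog '[[-1,[-1,1,0],0.008],[-1,[-4,4,0],0.023],[-1,[-7,8,0],0.045],[-1,[-12,13,0],0.076],[-1,[-18,19,0],0.113],[-1,[-25,27,0],0.159],[-1,[-32,35,0],0.204],[-1,[-39,43,0],0.25],[-1,[-46,50,0],0.295],[-1,[-54,58,0],0.34],[-1,[-61,66,0],0.386],[-1,[-68,74,0],0.431],[-1,[-75,81,0],0.477],[-1,[-81,88,0],0.515],[-1,[-86,93,0],0.545],[-1,[-89,97,0],0.568],[-1,[-92,100,0],0.583],[-1,[-93,101,0],0.59],[-1,[-93,101,0],0.59],[-1,[-93,101,0],0.59]]'
python3 - <<'E'
from h import *
f=at((.595,.0155),4.9,-.092,-.110); plan(f,-175.1,.116+.005)
grab('side','side8'); grab('top','top8'); im=cv2.imread('pics/side8.png')
s=status.get_state(); a=np.degrees(s['ee_rot'][2])+180
c=at(s['eef_pos'][:2],a,.092,0); p=lambda P:proj('side8',P); zb=.12
print('c',c,a,'mand pred',p([*c,zb+.027]),'lip',p([*at(c,a,0,.068),zb+.033]),'far rim',p([*at(c,a,0,-.058),zb+.033]),'R/L',p([*at(c,a,.058,0),zb+.033]),p([*at(c,a,-.058,0),zb+.033]))
hsv=cv2.cvtColor(im,cv2.COLOR_BGR2HSV); m=((hsv[...,0]>5)&(hsv[...,0]<20)&(hsv[...,1]>160)).astype(np.uint8)
n,_,st,ce=cv2.connectedComponentsWithStats(m)
for i in range(1,n):
    if st[i,4]>40 and st[i,1]>100: print('orange',st[i],ce[i].round(1))
S=cv2.resize(im[110:220,190:290],(500,550),interpolation=cv2.INTER_CUBIC); T=cv2.resize(cv2.imread('pics/top8.png')[120:230,220:280],(300,550),interpolation=cv2.INTER_CUBIC)
cv2.imwrite('pics/c8.png',np.hstack([S,T]))
E
```

```text
t: 25.9
eef_pos: [0.5127, -0.1018, 0.116]
ee_rot: [-3.142, -0.0, -3.056]
force: [0.3, 0.4, -1.7]
width: 0.016
gripper_force: 45.9
t 25.9 pos [ 0.5127 -0.1018  0.116 ] rpy [-180.     -0.   -175.09] shift [ 0.  -0.2  0. ] turn 0.0002 w 0.016
c [ 0.6043649  -0.09392302] 4.912167530708132 mand pred [229.6 152. ] lip [231.3 160.3] far rim [228.2 142.4] R/L [211.2 150.8] [247.8 149.8]
orange [224 147  11  12 107] [229.2 152.5]
```

```bash
python3 -m jog '[[-1,[0,0,0.5],0],[-1,[0,0,1.5],0],[-1,[0,0,3],0],[-1,[0,0,5],0],[-1,[0,0,7],0],[-1,[0,0,9],0],[-1,[0,0,11],0],[-1,[0,0,13],0],[-1,[0,0,15],0],[-1,[0,0,17],0],[-1,[0,0,19],0],[-1,[0,0,20.5],0],[-1,[0,0,21.5],0],[-1,[0,0,22],0],[-1,[0,0,22],0],[-1,[0,0,22],0],[-1,[0,0,22],0],[-1,[0,0,22],0]]'
python3 - <<'E'
from h import *
grab('side','side9'); grab('top','top9')
s=status.get_state(); print(s['t'],s['moment'],s['qd'].round(3)); a=np.degrees(s['ee_rot'][2])+180
c=at(s['eef_pos'][:2],a,.092,0); p=lambda P:proj('side9',P); zb=.098
print('mand',p([*c,zb+.027]),'lip',p([*at(c,a,0,.068),zb+.033]),'pan near rim',p([*at((.595,.0155),4.9,0,.0705),.088]),'far',p([*at((.595,.0155),4.9,0,-.0705),.088]))
S=cv2.resize(cv2.imread('pics/side9.png')[120:220,190:290],(500,500),interpolation=cv2.INTER_CUBIC); T=cv2.resize(cv2.imread('pics/top9.png')[130:230,220:280],(300,500),interpolation=cv2.INTER_CUBIC)
cv2.imwrite('pics/c8.png',np.hstack([S,T]))
E
```

```text
t: 28.25
eef_pos: [0.5127, -0.1017, 0.0941]
ee_rot: [-3.142, 0.0, -3.056]
force: [-0.1, -0.5, -0.9]
width: 0.0157
gripper_force: 45.9
28.35 [-0.01547139  0.13729129 -0.04109508] [-0.     0.001  0.001 -0.     0.001  0.001]
mand [229.5 158.2] lip [231.2 166.7] pan near rim [234.2 198.2] far [230.4 174.4]
```

View pics/c8.png

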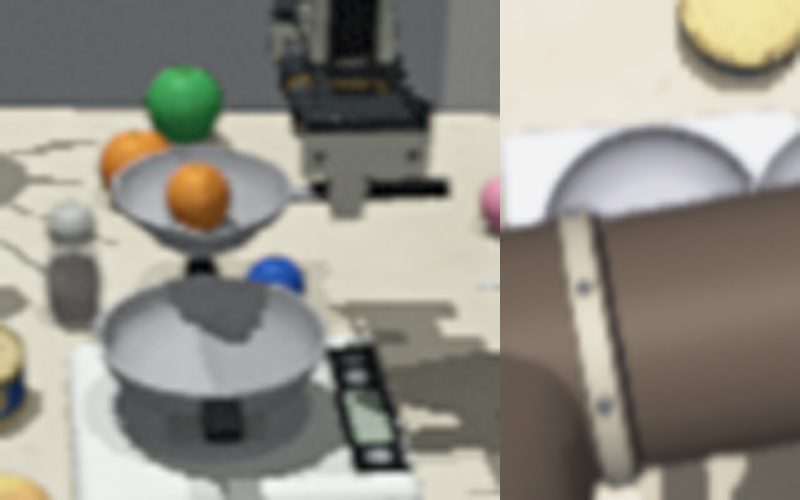

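The lip pan is level at (200,200), with a clear gap between its base at (200,245) and the ear at (200,268). The mandarin is centred at (197,195), and the weighing pan is seated at (215,340). I'm handing in.

```bash
python3 -c "
from station import order; print(order.job_done())"
```

```text
the job is handed in; nothing more can be done
None
```

The job is handed in, and from the camera images and force readings it looks done as asked: the weighing pan is seated on the pegs and released, and the lip pan is held level about 10 mm above it with the mandarin in the middle (about 28 s of 58 s used; no verdict was returned).

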